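# Cure a varnished birch board in the light box

### The job

Lay the birch board that stands on end flat on its broad face on the bench under control, without letting it topple, and let go; then take it again from above and lay it flat and lengthwise on the dark pad in the middle of the open light-curing box. Then lower the lid fully shut without slamming it, and after that set the dimmer lever straight up, at the middle mark of its scale. Leave the blue bin, the hammer and the varnish jar where they are.

Things in the scene. Friction and masses are not known exactly. Their poses are not given: they have to be found in the camera images.
- board: Birch board 140 x 50 x 28 mm, about 0.13 kg, with two darker inlaid strips on both broad faces. At the start it stands upright on one end on the open bench. Origin at the centre of that end face; local z runs along its 140 mm length (up at the start), y across its 50 mm width, x through its 28 mm thickness.
- board_center (a point): Centre of the birch board (70 mm along its length from board); same axes.
- lightbox: Shallow grey light-curing box, fixed, outside 170 (x) x 200 (y) x 80 mm high, walls 6 mm, open on top; inner floor 20 mm above the bench, so inside 158 x 188 mm, 60 mm deep. Origin: centre of its underside on the bench; z up. The lid is hinged on the local +x rim; the local -x side is its front, where the lever stands. In the world the front looks roughly to +y.
- bed (a point): Point on the box's inner floor at the centre of the dark rubber pad (60 along the box's x, 150 along its y, flush with the floor); axes as the box. The board belongs on it, its length along the box's y, its centre within 20 mm of this point.
- lid (a joint): Lid angle, rad: 0 shut, 1.57 upright, 1.85 stop leaning back; starts at 1.55 to 1.8. Plate 182 mm from hinge to free edge, 200 wide, 10 thick, 0.3 kg, amber window. Its stiff hinge (0.4 N m friction) holds it wherever left; it can be pushed over from behind and pressed down, about 3 N near the free edge. Shut, its top is 90 mm above the bench and its edge overhangs the front wall 12 mm.
- lid_hinge (a point): On the hinge line, mid-width, 80.5 mm above the bench on the box's local +x rim (85 mm from the box centre); it lies in the plane of the lid's inner face. Turns with the lid.
- lid_edge (a point): Middle of the lid's free edge, 182 mm from the hinge line, at half the lid's thickness. Turns with the lid.
- dimmer (a joint): Dimmer lever angle, rad: 0 leans 0.6 rad away from the box (to its local -x), 0.6 straight up at the middle mark, 1.2 leans towards the box. Starts at 0 to 0.35, stays where left (0.06 N m). Pivot 22 mm above the bench at box local x = -175 mm, y = 0; arm 80 mm, swings in the box's x-z plane over a 70 x 50 x 25 mm base; scale plate (63 mm high) 23 mm to its local +y.
- dimmer_tip (a point): Centre of the black ball (26 mm diameter) at the end of the dimmer lever, 80 mm from its pivot; straight up it is 102 mm above the bench.
- bin: Bystander: open blue plastic bin 110 x 160 x 70 mm, origin at the centre of its underside. Leave alone.
- hammer: Bystander: hammer lying on the bench, 260 mm long, 26 mm high, head 110 mm wide; origin under the middle of its length, head at its local +x end. Leave alone.
- varnish: Bystander: amber jar of varnish with a metal cap, 60 mm diameter, 85 mm high, origin at the centre of its underside. Leave alone.

How it is judged:
By the outcome, as a careful person would: the job done as asked, in the order asked, and still so for the second after the job is handed in, with the robot touching nothing.
It also fails if it takes over 72 s, if anything falls off the work surface, if the arm or the gripper's body presses on something with over 40 N, if the wrist force passes 120 N, or if a joint passes its speed limit or range.

### The arm

A 6-joint arm with a two-finger parallel gripper is mounted at the origin on the work surface. World frame = base frame: x ahead of the robot, y to its left, z up, the work surface at z = 0. Lengths are in m, angles in rad, forces in N, time in s.
With the tool pointing down it reaches from about 0.35 to 0.875 m from the base axis. Payload 4.2 kg.
Tool frame: the origin (TCP) lies midway between the tips of the shut fingers; the grasp point (between the pads) lies 19 mm behind it; z points along the fingers, y is the line along which they close (so a half turn about z gives the same grasp; the last joint's range is limited). The gripper opens to 85 mm and grips with 20 to 120 N. Pads are 22 mm wide; open, the fingers measure 114 mm over their backs; the gripper's body (76 mm by 85 mm) begins 54 mm behind the grasp point. The pads swing forward as they close: fully open they stand 13 mm farther back than shut.
Start: joints at [1.455, 0.385, 0.008, 0, -1.194, -0.259], TCP at [0.229, 0.582, 0.231] pointing down, gripper open.
Joint ranges: [-3.14, 3.14], [-1.21, 2.06], [-1.07, 1.41], [-3.16, 2.05], [-2.99, -0.16], [-3.1, 3.1]. Speed limits (rad/s): [2.79, 2.79, 3.14, 3.14, 3.14, 3.14].

### API

Orientations are given as a rotation vector (axis times angle).
In Python, from station import env gives the robot as it stands. The module is installed in compiled form; this text tells all that it offers.
- The arm moves only by the tool apply_moves, never from a script. Its argument "motion" is text: rows parted by semicolons, each of 7 numbers parted by spaces: the shift along the tool's x, y, z normalised to -1 to 1, where 1 is 40 cm, then the turn, a rotation vector about the tool's x, y, z normalised to -1 to 1, where 1 is 90 degrees, then the closure, from 0 (fully open) to 1 (shut). A call has 1 to 20 rows; each row shifts and turns the commanded pose from where the row before left it, along the tool's axes as they then stand; what a row does not reach is not made up. A row lasts 1/8 s, in which the tool goes at most 62.5 mm and 10.7 degrees, less where a joint would pass 70% of its speed; a pose out of reach is approached as far as the arm can. A call with a number of a shift or a turn outside -1 to 1 is refused whole. A call with a gripper value outside its range is refused whole. The fingers move at their own pace and stop on an object; "grip_force" is the grip in N (left out, the last holds). Time passes only in rows, so rows that do not move let the fingers close. It gives the time, the measured TCP pose, the force, the opening and the grip force at its end, in the units of the state.
- env.get_state(): the state, without advancing time (a new reading comes with each control period).
- env.read_camera(name): name is "scene" or "top"; returns a dict with "frame" (480x640x3 uint8, blue, green, red), "fx", "fy", "cx", "cy" (pixels), "world_to_cam" (4x4, takes a point from world to camera coordinates). Camera axes: x right, y up, looking along -z (the intrinsics and any distortion apply to the point x, -y, -z); pixel columns grow to the right and rows downward; lengths in m; the calibration is good to about 2 mm. A picture is of the moment at which its call begins. There is no depth.
- env.hand_in(): hands the job in; it is judged then, once.
Trained networks look in a picture, given as the dict that the camera call returned (one of the last four; its "shot" number tells which), for a name from the list of things; names that differ only in an ending like _2 or _b are one class to them, and where a whole thing is asked for, a point or a joint stands for the part that bears it (a point fixed in the world has none). Each returns a list of dicts, best first, with "p" (0 to 1); they miss things now and then, are a little off and sometimes report something else, mostly with a low value. They report only what shows in the picture. A call takes as long as a camera call.
- env.look_for(label, picture): "box" ([left, top, right, bottom] in pixels, round what is visible of it).
- env.mark_of(label, picture): "at" ([row, column] in pixels: a listed point, or the origin of a listed thing).
The state is a dict: "time_s": time; "qpos": joint angles; "qvel": joint speeds; "joint_torque": joint torques, N m; "tcp_pos": TCP position; "eef_rot": TCP orientation; "force": force on the tool from outside, world axes, zero at the start; "ft_torque": the same for the moment, N m; "opening": opening from 0.0 (shut) to 1.0 (fully open); "grip_force": force on a finger pad.
Only numpy, scipy, OpenCV 4.12 (cv2) and the standard library are available. Lean on these libraries where they do the work, as an engineer would, in place of code of your own. Each camera call takes 0.05 s, during which the arm holds its last target. There are 200 camera calls.

## Working session

There is one attempt and no reset: what is moved stays moved. The work goes in short steps, Python scripts to look and compute and a tool call to move; the robot and the scene stay as the last step left them, time stands still between calls to the robot, and variables do not carry over. Pictures are saved under pics/ and viewed, at most 10 in all, crops included, and the job is handed in when it is done.

Besides the shell and the picture viewer there is one more tool, called after "Call:" as name(argument=value, ...) on one line, values as JSON. apply_moves: Moves the arm, as the interface text tells. Its arguments: {"type":"object","properties":{"motion":{"type":"string"},"grip_force":{"type":"number"}},"required":["motion"]}

```bash
mkdir -p pics; cat > h.py <<'E'
import numpy as np, cv2
from station import env
from scipy.spatial.transform import Rotation as R
def ray(P,rc):
    W=np.array(P["world_to_cam"]); r,c=rc
    d=np.array([(c-P["cx"])/P["fx"],-(r-P["cy"])/P["fy"],-1.])
    return -W[:3,:3].T@W[:3,3], W[:3,:3].T@d
def onz(P,rc,z):
    o,d=ray(P,rc); return o+d*(z-o[2])/d[2]
def proj(P,p):
    W=np.array(P["world_to_cam"]); q=W[:3,:3]@np.array(p)+W[:3,3]
    return np.array([P["cy"]-P["fy"]*q[1]/-q[2], P["cx"]+P["fx"]*q[0]/-q[2]])
def tri(P1,a,P2,b):
    A=np.zeros((3,3));v=np.zeros(3)
    for o,d in (ray(P1,a),ray(P2,b)):
        d=d/np.linalg.norm(d); M=np.eye(3)-np.outer(d,d); A+=M; v+=M@o
    return np.linalg.solve(A,v)
E
python3 - <<'E'
from h import *
np.set_printoptions(precision=3,suppress=True)
P={n:env.read_camera(n) for n in("scene","top")}
for n in P: cv2.imwrite(f"pics/{n}0.png",P[n]["frame"]); print(n,[k for k in P[n]], ray(P[n],(240,320)))
for l in "board board_center lightbox bed lid_hinge lid_edge dimmer_tip bin hammer varnish".split():
    m={}
    for n in P:
        r=env.mark_of(l,P[n])
        if r: m[n]=r[0]; print(l,n,np.round(r[0]["at"]),round(r[0]["p"],2), "z0:",onz(P[n],r[0]["at"],0))
    if len(m)==2: print("   tri",tri(P["scene"],m["scene"]["at"],P["top"],m["top"]["at"]))
s=env.get_state(); print(s)
E
```

```text
scene ['frame', 'fx', 'fy', 'cx', 'cy', 'world_to_cam', 'shot'] (array([ 1.428, -0.199,  0.978]), array([-0.661,  0.197, -0.724]))
top ['frame', 'fx', 'fy', 'cx', 'cy', 'world_to_cam', 'shot'] (array([0.421, 0.04 , 1.032]), array([ 0.197,  0.003, -0.981]))
board scene [194. 396.] 0.97 z0: [0.435 0.294 0.   ]
board top [327. 182.] 0.81 z0: [0.445 0.294 0.   ]
   tri [0.444 0.291 0.009]
board_center scene [179. 403.] 0.94 z0: [ 0.384  0.335 -0.   ]
lightbox scene [259. 228.] 0.67 z0: [ 0.536 -0.147  0.   ]
lightbox top [288. 421.] 0.71 z0: [ 0.546 -0.157  0.   ]
   tri [ 0.545 -0.151  0.012]
bed scene [255. 227.] 0.77 z0: [ 0.523 -0.148 -0.   ]
bed top [289. 420.] 0.65 z0: [ 0.543 -0.156  0.   ]
   tri [ 0.541 -0.151  0.02 ]
lid_hinge top [297. 478.] 0.57 z0: [ 0.535 -0.267  0.   ]
lid_edge scene [177. 144.] 0.57 z0: [ 0.196 -0.306 -0.   ]
lid_edge top [290. 536.] 0.58 z0: [ 0.554 -0.378  0.   ]
   tri [ 0.521 -0.276  0.257]
dimmer_tip scene [228. 321.] 0.6 z0: [ 0.498  0.08  -0.   ]
dimmer_tip top [253. 316.] 0.66 z0: [0.603 0.049 0.   ]
   tri [0.587 0.051 0.094]
bin scene [320. 356.] 0.88 z0: [0.772 0.076 0.   ]
bin top [175. 306.] 0.62 z0: [0.76  0.079 0.   ]
   tri [ 0.764  0.079 -0.012]
hammer scene [269. 445.] 0.57 z0: [0.696 0.308 0.   ]
hammer top [198. 187.] 0.71 z0: [0.7   0.313 0.   ]
   tri [0.698 0.31  0.003]
varnish scene [340. 248.] 0.95 z0: [ 0.76  -0.148  0.   ]
varnish top [182. 419.] 0.7 z0: [ 0.76  -0.149  0.   ]
   tri [ 0.76  -0.148  0.001]
{'time_s': 1.1, 'qpos': array([ 1.455,  0.385,  0.008,  0.   , -1.194, -0.259]), 'qvel': array([ 0.001,  0.   , -0.001,  0.001, -0.002,  0.001]), 'joint_torque': array([ -0.001, -39.21 ,  18.862,   4.191,  -0.   ,   0.   ]), 'tcp_pos': array([0.229, 0.582, 0.231]), 'eef_rot': array([-3.087,  0.585, -0.   ]), 'force': array([-0.316,  0.828,  0.535]), 'ft_torque': array([0.076, 0.006, 0.026]), 'grip_force': 0.0, 'opening': 1.001403777368879}
```

View pics/scene0.png

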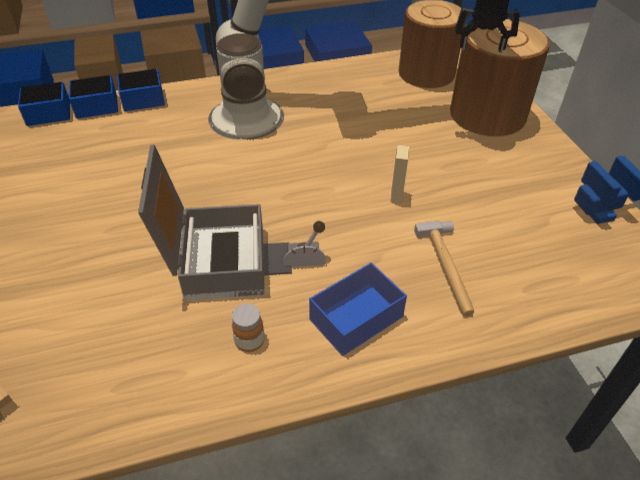

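View pics/top0.png

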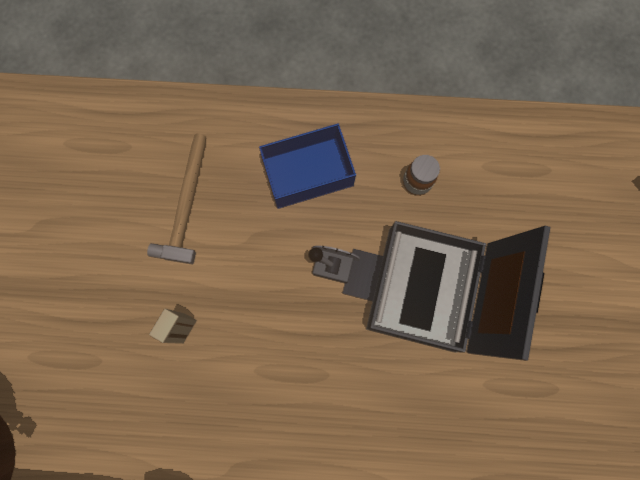

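The scene view shows the board at about (400,175), the box at (225,250), and the lever ball at (319,228). In the top view they are at (168,326), (425,288) and (316,254). Next I get corner positions from enlarged crops.

```bash
python3 - <<'E'
import cv2,numpy as np
t=cv2.imread("pics/top0.png"); s=cv2.imread("pics/scene0.png")
a=cv2.resize(t[215:365,300:560],None,fx=3,fy=3,interpolation=2)   # 780x450
cv2.imwrite("pics/boxc.png",a)
b=cv2.resize(t[300:350,145:200],None,fx=7,fy=7,interpolation=2); c=cv2.resize(s[140:210,375:430],None,fx=7,fy=7,interpolation=2)
o=np.zeros((490,770,3),np.uint8); o[:350,:385]=b; o[:,385:]=c
cv2.imwrite("pics/brd.png",o)
E
```

```text
(no output)
```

View pics/boxc.png

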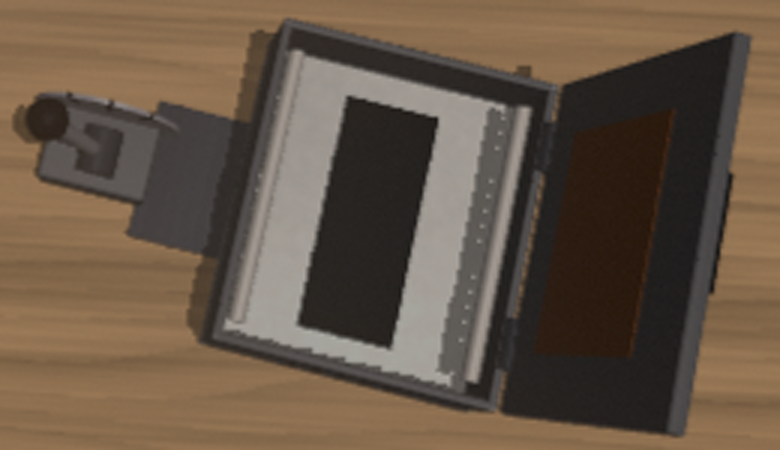

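View pics/brd.png

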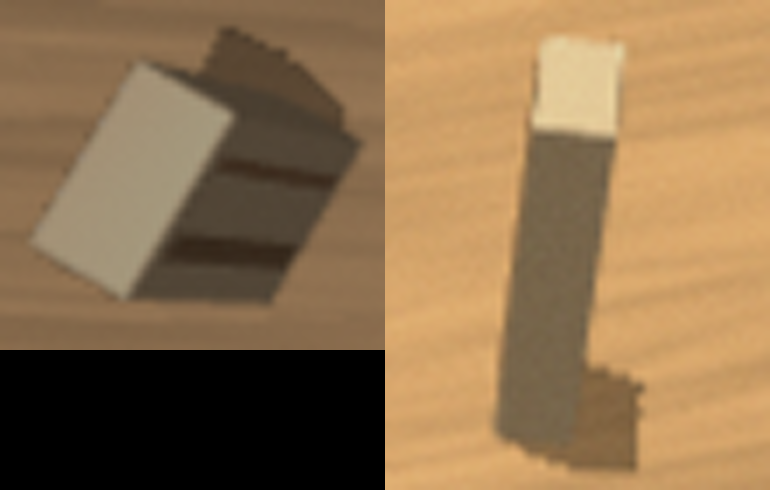

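The box crop shows pad corners at about (347,96), (438,118), (392,348) and (299,325), with the front rim on the left. The board crop shows top-face corners at (138,60), (236,115), (127,300) and (30,243).

```bash
python3 - <<'E'
from h import *
np.set_printoptions(precision=4,suppress=True)
P=env.read_camera("top"); S=env.read_camera("scene")
def poly(pts,k,ox,oy,z): return np.array([onz(P,((y/k+oy),(x/k+ox)),z) for x,y in pts])
def rep(n,q):
    print(n,"c",q.mean(0)); 
    for i in range(4):
        d=q[(i+1)%4]-q[i]; print("  edge",np.linalg.norm(d),np.degrees(np.arctan2(d[1],d[0])))
rep("board",poly([(138,60),(236,115),(127,300),(30,243)],7,145,300,.14))
rep("pad",poly([(347,96),(438,118),(392,348),(299,325)],3,300,215,.02))
rep("rim",poly([(285,20),(555,87),(495,410),(205,342)],3,300,215,.08))
rep("lidbase",poly([(38,92),(158,110),(145,203),(38,180)],3,300,215,.025))
for rc in ((177,144),): print(ray(S,rc))
# lid edge: ray from top, bottom of the edge corners
print("tipS",[onz(S,(228,319.5),z) for z in(.09,.1)],"tipT",[onz(P,(255,316),z) for z in(.09,.1)])
print(env.get_state()["qpos"])
E
```

```text
board c [0.4425 0.2902 0.14  ]
  edge 0.027100754654544194 -115.00246116782587
  edge 0.04857953370820659 154.87156707225375
  edge 0.02686763038307396 64.24300157796912
  edge 0.04822577399951583 -24.84961995104441
pad c [ 0.5429 -0.1573  0.02  ]
  edge 0.059306615630034636 -100.6146011937776
  edge 0.1489927889055467 169.39001125575575
  edge 0.058890147741180204 79.5109441923798
  edge 0.1491224431954076 -10.449923044361052
rim c [ 0.5415 -0.1549  0.08  ]
  edge 0.16683378137502183 -101.08604483991799
  edge 0.19608398237350852 169.36694876989677
  edge 0.1713986114271639 80.27323876102902
  edge 0.20016570955423985 -11.935163224411601
lidbase c [0.5792 0.0181 0.025 ]
  edge 0.07726752378871035 -95.3462465009788
  edge 0.06003923954872299 174.67183248345702
  edge 0.06883921228992822 81.136516029674
  edge 0.056471169588646807 3.389728074604957
(array([ 1.428 , -0.199 ,  0.9781]), array([-0.8189, -0.0712, -0.6502]))
tipS [array([0.5825, 0.0516, 0.09  ]), array([0.592 , 0.0488, 0.1   ])] tipT [array([0.583, 0.048, 0.09 ]), array([0.5812, 0.0479, 0.1   ])]
[ 1.4546  0.3847  0.0079 -0.     -1.194  -0.2586]
```

```bash
cat >> h.py <<'E'
def frame(yaz,down,zaz=None):
    """tool R: y at azimuth yaz, z at elevation -down (deg) toward azimuth zaz"""
    y=np.array([np.cos(np.radians(yaz)),np.sin(np.radians(yaz)),0])
    zaz=yaz-90 if zaz is None else zaz
    a,b=np.radians(zaz),np.radians(down)
    z=np.array([np.cos(a)*np.cos(b),np.sin(a)*np.cos(b),-np.sin(b)])
    return np.c_[np.cross(y,z),y,z]
def rows(p1,R1,n,g,p0=None,R0=None,via=None):
    s=env.get_state()
    p=np.array(s["tcp_pos"] if p0 is None else p0); Rc=R.from_rotvec(s["eef_rot"]).as_matrix() if R0 is None else R0
    dr=R.from_matrix(Rc.T@R1).as_rotvec()/n; out=[]
    ps=[p+(np.array(p1)-p)*(i+1)/n for i in range(n)] if via is None else [np.array(via((i+1)/n)) for i in range(n)]
    for i in range(n):
        t=Rc.T@(ps[i]-p)/.4; u=dr/(np.pi/2)
        t,u=np.round(t,3),np.round(u,4)
        out.append(" ".join(f"{v:g}" for v in (*t,*u,g)))
        p=p+Rc@t*.4; Rc=Rc@R.from_rotvec(u*np.pi/2).as_matrix()
    print("; ".join(out)); print("ends",p.round(4),"err",np.degrees(R.from_matrix(Rc.T@R1).magnitude()).round(2)); return p,Rc
E
python3 - <<'E'
from h import *
rows((.37,.18,.23),frame(155,90),10,0)
E
```

```text
0.07 0.081 0 -0 0 0.1039 0; 0.081 0.068 0.001 -0 0 0.1039 0; 0.092 0.054 -0 -0 0 0.1039 0; 0.099 0.038 0 -0 0 0.1039 0; 0.104 0.022 0.001 -0 0 0.1039 0; 0.107 0.004 -0 -0 0 0.1039 0; 0.105 -0.013 0 -0 0 0.1039 0; 0.102 -0.03 0.001 -0 0 0.1039 0; 0.096 -0.046 -0 -0 0 0.1039 0; 0.088 -0.061 0 -0 0 0.1039 0
ends [0.3699 0.1799 0.2301] err 0.02
```

Call:
apply_moves(motion="0.07 0.081 0 0 0 0.104 0; 0.081 0.068 0 0 0 0.104 0; 0.092 0.054 0 0 0 0.104 0; 0.099 0.038 0 0 0 0.104 0; 0.104 0.022 0 0 0 0.104 0; 0.107 0.004 0 0 0 0.104 0; 0.105 -0.013 0 0 0 0.104 0; 0.102 -0.03 0 0 0 0.104 0; 0.096 -0.046 0 0 0 0.104 0; 0.088 -0.061 0 0 0 0.104 0")

```text
time_s: 2.45
tcp_pos: [0.3699, 0.1785, 0.2317]
eef_rot: [-1.679, 2.654, 0.0]
force: [0.3, 0.3, -0.4]
opening: 1.002
grip_force: 0.0
```

```bash
python3 - <<'E'
from h import *
s=env.get_state(); print(s["qpos"],s["tcp_pos"],s["eef_rot"])
# candidate next: tilt here to 60 deg down (z toward az 65)
rows((.37,.18,.20),frame(155,50),5,0)
E
```

```text
[ 8.49276605e-01  8.15804317e-03 -4.75428032e-01  1.14028671e-04
 -1.08615457e+00 -1.29188812e+00] [0.36992075 0.17850533 0.23167863] [-1.67916315e+00  2.65395421e+00  3.14291924e-04]
-0.001 0 0.016 -0.0003 -0.0888 -0.0007 0; 0.002 0.001 0.016 -0.0003 -0.0888 -0.0007 0; 0.003 -0 0.015 -0.0003 -0.0888 -0.0007 0; 0.006 0 0.015 -0.0003 -0.0888 -0.0007 0; 0.008 0 0.013 -0.0003 -0.0888 -0.0007 0
ends [0.3701 0.1799 0.2002] err 0.03
```

Call:
apply_moves(motion="0 0 0.015 0 -0.089 0 0; 0.002 0 0.015 0 -0.089 0 0; 0.003 0 0.015 0 -0.089 0 0; 0.006 0 0.015 0 -0.089 0 0; 0.008 0 0.013 0 -0.089 0 0")

```text
time_s: 3.08
tcp_pos: [0.3676, 0.1795, 0.2008]
eef_rot: [-1.366, 2.143, 0.478]
force: [-0.4, -0.5, -1.3]
opening: 1.005
grip_force: 0.0
```

```bash
python3 - <<'E'
from h import *
s=env.get_state(); np.set_printoptions(precision=4,suppress=True)
Q=[s["qpos"],[1.4546,.3847,.0079,0,-1.194,-.2586],[.8493,.0082,-.4754,.0001,-1.0862,-1.2919]]
Pz=[s["tcp_pos"],[.229,.582,.231],[.3699,.1785,.2317]]; Rz=[s["eef_rot"],[-3.087,.585,0],[-1.67916,2.65395,.0003]]
print(Q[0],Pz[0],Rz[0])
# orientation model: Rz(q1)Ry(q2-q3)Rx(s4 q4)Ry(-q5) * Rz(s6 q6)*C
e=lambda a,t:R.from_euler(a,t)
for s4 in(1,-1):
  for s6 in(1,-1):
    C=[(e('z',q[0])*e('y',q[1]-q[2])*e('x',s4*q[3])*e('y',-q[4])*e('x',s6*q[5])).inv()*R.from_rotvec(r) for q,r in zip(Q,Rz)]
    print(s4,s6,[ (C[1].inv()*c).magnitude().round(4) for c in C], C[1].as_rotvec())
E
```

```text
[ 0.4801 -0.1082 -0.5972 -0.6851 -0.6446 -0.4492] [0.3676 0.1795 0.2008] [-1.3663  2.1426  0.4782]Traceback (most recent call last):
  File "<stdin>", line 11, in <module>
AttributeError: 'float' object has no attribute 'round'
```

```bash
cat > kin.py <<'E'
from h import *
from scipy.optimize import least_squares
e=lambda a,t:R.from_euler(a,t)
def ori(q,s4,s6): return e('z',q[0])*e('y',q[1]-q[2])*e('x',s4*q[3])*e('y',-q[4])*e('x',s6*q[5])
def pos(q,k,s4):
    a1,b,d1,L,F,h,T,=k
    A=e('z',q[0]); B=A*e('y',q[1]); D=A*e('y',q[1]-q[2]); E=D*e('x',s4*q[3])*e('y',-q[4])
    return A.apply([a1,b,d1])+B.apply([0,0,L])+D.apply([F,0,h])+E.apply([T,0,0])
Q=[[0.4801,-0.1082,-0.5972,-0.6851,-0.6446,-0.4492],[1.4546,.3847,.0079,0,-1.194,-.2586],[.8493,.0082,-.4754,.0001,-1.0862,-1.2919]]
Pz=[[.3676,.1795,.2008],[.229,.582,.231],[.3699,.1785,.2317]]; Rz=[[-1.3663,2.1426,.4782],[-3.087,.585,0],[-1.67916,2.65395,.0003]]
E
python3 - <<'E'
from kin import *
np.set_printoptions(precision=4,suppress=True)
for s4 in(1,-1):
  for s6 in(1,-1):
    C=[ori(q,s4,s6).inv()*R.from_rotvec(r) for q,r in zip(Q,Rz)]
    print(s4,s6,[float((C[1].inv()*c).magnitude()) for c in C], C[1].as_rotvec())
  f=least_squares(lambda k:np.r_[np.ravel([pos(q,k,s4)-p for q,p in zip(Q,Pz)]),.01*(np.array(k)-[0,-.16,.3,.45,.4,0,.3])],[0,-.16,.3,.45,.4,0,.3])
  print(f.x,np.abs(f.fun[:9]).max())
E
```

```text
1 1 [1.6881825205505754, 0.0, 2.066741335666554] [-0.8208  1.4107 -0.8204]
1 -1 [1.3704103581645302, 0.0, 0.0005697984976797051] [-1.2096  1.2094 -1.2093]
[ 1.1081 -0.1371  4.5536 -0.6625  1.1969 -3.7425 -0.2131] 0.056306806972684545
-1 1 [0.38150690170289636, 0.0, 2.066834502961701] [-0.8208  1.4107 -0.8204]
-1 -1 [0.0005121117769017573, 0.0, 0.00045966961137744466] [-1.2096  1.2094 -1.2093]
[-0.6138 -0.1455 -0.9188  0.8223  0.6023  0.9563  0.2791] 0.040665737754206815
```

```bash
cat >> kin.py <<'E'
def pos2(q,k):
    b,d1,L,F,b4,T=k
    A=e('z',q[0]); B=A*e('y',q[1]); D=A*e('y',q[1]-q[2]); G=D*e('x',-q[3]); E=G*e('y',-q[4])
    return A.apply([0,b,d1])+B.apply([0,0,L])+D.apply([F,0,0])+E.apply([T,b4,0])
E
python3 - <<'E'
from kin import *
np.set_printoptions(precision=4,suppress=True)
for x0 in ([-.16,.3,.5,.4,0,.3],[0,.3,.5,.4,-.16,.3],[-.08,.3,.5,.4,-.08,.3]):
  f=least_squares(lambda k:np.r_[np.ravel([pos2(q,k)-p for q,p in zip(Q,Pz)]),1e-4*(np.array(k)-x0)],x0)
  print(f.x,np.abs(f.fun[:9]).max())
E
```

```text
[-0.0003  0.1596  0.5662  0.4217 -0.1596  0.2981] 0.00012888073689684698
[-0.0003  0.1596  0.5662  0.4217 -0.1596  0.2981] 0.0001288790623516778
[-0.0003  0.1596  0.5662  0.4217 -0.1596  0.2981] 0.00012887991754448325
```

```bash
cat >> kin.py <<'E'
K=[-.0003,.1596,.5662,.4217,-.1596,.2981]
C=R.from_rotvec([-1.2096,1.2094,-1.2093])
lo=np.array([-3.14,-1.21,-1.07,-3.16,-2.99,-3.1]); hi=np.array([3.14,2.06,1.41,2.05,-.16,3.1])
def fk(q): return pos2(q,K),(ori(q,-1,-1)*C)
def ik(p,Rm,q0):
    Rt=R.from_matrix(Rm)
    def f(q):
        a,b=fk(q); return np.r_[(a-p)*5,(b.inv()*Rt).as_rotvec()]
    s=least_squares(f,np.clip(q0,lo+1e-3,hi-1e-3),bounds=(lo,hi)); return s.x,np.abs(s.fun).max()
def pts(q):
    A=e('z',q[0]); D=A*e('y',q[1]-q[2]); G=D*e('x',-q[3])
    W=A.apply([0,0,K[1]])+(A*e('y',q[1])).apply([0,0,K[2]])+D.apply([K[3],0,0])
    return W, W+G.apply([0,K[4],0])
E
python3 - <<'E'
from kin import *
np.set_printoptions(precision=2,suppress=True)
s=env.get_state(); rng=np.random.default_rng(0)
c=np.array([.4425,.290])
for zaz,yaz in ((65,155),(65,-25),(-115,155),(-115,-25)):
  d=np.array([np.cos(np.radians(zaz)),np.sin(np.radians(zaz)),0])
  for al in (0,15,30):
    sols=[]
    for q0 in [s["qpos"]]+[rng.uniform(lo,hi) for _ in range(12)]:
      Rm=frame(yaz,al,zaz); p=np.r_[c,.095]+.010*Rm[:,2]
      q,er=ik(p,Rm,q0)
      if er>1e-3 or any(np.abs(q-t).max()<.05 for t in sols): continue
      sols.append(q); W,P6=pts(q)
      print(zaz,yaz,al,"q",q,"Wz",W[2].round(3),"P6z",P6[2].round(3))
E
```

```text
65 155 0 q [-0.08  0.86 -0.62 -1.92 -1.54  1.49] Wz 0.108 P6z 0.095
65 155 15 q [-0.03  0.63 -0.62 -1.88 -1.19  1.25] Wz 0.218 P6z 0.17
65 155 30 q [ 0.13  0.42 -0.54 -1.7  -0.83  0.86] Wz 0.329 P6z 0.239
65 -25 0 q [-0.08  0.86 -0.62 -1.92 -1.54 -1.65] Wz 0.108 P6z 0.095
65 -25 15 q [-0.03  0.63 -0.62 -1.87 -1.19 -1.89] Wz 0.218 P6z 0.17
65 -25 30 q [ 0.13  0.42 -0.54 -1.7  -0.83 -2.28] Wz 0.329 P6z 0.239
-115 155 0 q [ 0.97  1.09  0.14  0.2  -2.18 -1.46] Wz 0.077 P6z 0.095
-115 155 15 q [ 0.97  0.98  0.11  0.17 -2.   -1.46] Wz 0.152 P6z 0.17
-115 155 30 q [ 0.97  0.86  0.05  0.15 -1.8  -1.45] Wz 0.223 P6z 0.239
-115 -25 0 q [ 0.97  1.09  0.14  0.2  -2.18  1.68] Wz 0.077 P6z 0.095
-115 -25 15 q [ 0.97  0.98  0.11  0.17 -2.    1.69] Wz 0.152 P6z 0.17
-115 -25 30 q [ 0.97  0.86  0.05  0.15 -1.8   1.69] Wz 0.223 P6z 0.239
```

```bash
python3 - <<'E'
from kin import *
np.set_printoptions(precision=3,suppress=True)
P=env.read_camera("scene"); T=env.read_camera("top")
print("stump2 base L/mid/R",onz(P,(115,453),0),onz(P,(130,490),0),onz(P,(115,530),0)); print("stump1",onz(P,(83,425),0))
print("top stump edge",onz(T,(400,10),0),onz(T,(440,12),0), "hammer head",onz(T,(253,150),.02),onz(T,(253,194),.02))
q=env.get_state()["qpos"]; c=np.array([.4425,.290]); d=np.array([.4226,.9063])
for nm,xy,z,al in (("pre",c+.13*d,.12,15),("grasp",c-.011*d,.092,15),("up",c,.16,60),("fin",c+0*d,.02,105)):
    zaz=-115
    Rm=frame(-25,al,zaz); 
    for yy in (155,-25):
        Rm=frame(yy,al,zaz); qq,er=ik(np.r_[xy,z],Rm,[.97,.9,.1,.2,-2,-1.46 if yy==155 else 1.69]); print(nm,yy,qq,er<1e-3,*pts(qq))
E
```

```text
stump2 base L/mid/R [0.157 0.58  0.   ] [ 0.253  0.649 -0.   ] [0.218 0.797 0.   ]
stump1 [-0.025  0.571 -0.   ]
top stump edge [0.294 0.598 0.   ] [0.225 0.582 0.   ] hammer head [0.58  0.367 0.02 ] [0.585 0.282 0.02 ]
pre 155 [ 0.997  1.16   0.629  0.185 -2.338 -1.406] True [0.479 0.742 0.172] [0.619 0.669 0.197]
pre -25 [ 0.997  1.161  0.63   0.184 -2.338  1.735] True [0.479 0.742 0.172] [0.619 0.669 0.197]
grasp 155 [ 0.972  0.98   0.107  0.172 -1.997 -1.457] True [0.417 0.612 0.152] [0.559 0.541 0.169]
grasp -25 [ 0.972  0.981  0.107  0.172 -1.998  1.685] True [0.418 0.612 0.152] [0.559 0.541 0.169]
up 155 [ 0.943  0.531 -0.08   0.096 -1.475 -1.414] True [0.371 0.512 0.406] [0.505 0.425 0.418]
up -25 [ 0.942  0.532 -0.08   0.096 -1.476  1.728] True [0.372 0.512 0.406] [0.505 0.425 0.418]
fin 155 [ 0.835  0.42  -0.555 -0.222 -0.353 -1.072] True [0.314 0.346 0.328] [0.41  0.22  0.308]
fin -25 [ 0.834  0.42  -0.554 -0.223 -0.354  2.071] True [0.314 0.346 0.328] [0.41  0.22  0.308]
```

```bash
python3 - <<'E'
from h import *
c=np.array([.4425,.290]); d=np.array([.4226,.9063]); pre=c+.13*d; g=c-.011*d
p,Rc=rows(np.r_[pre,.29],frame(155,55,-115),9,0)
p,Rc=rows(np.r_[pre,.08],frame(155,15,-115),5,0,p,Rc)
print(); rows(np.r_[g,.08],frame(155,15,-115),5,0,p,Rc)
E
```

```text
-0.073 -0.005 0.025 0.0006 0.09 -0.0004 0; -0.076 -0.005 0.015 0.0006 0.09 -0.0004 0; -0.077 -0.005 0.004 0.0006 0.09 -0.0004 0; -0.077 -0.005 -0.008 0.0006 0.09 -0.0004 0; -0.075 -0.005 -0.018 0.0006 0.09 -0.0004 0; -0.072 -0.005 -0.028 0.0006 0.09 -0.0004 0; -0.068 -0.005 -0.038 0.0006 0.09 -0.0004 0; -0.061 -0.006 -0.047 0.0006 0.09 -0.0004 0; -0.054 -0.005 -0.056 0.0006 0.09 -0.0004 0
ends [0.4975 0.408  0.29  ] err 0.05
-0.06 -0 0.086 0 0.089 0.0001 0; -0.072 -0 0.077 0 0.089 0.0001 0; -0.081 -0 0.066 0 0.089 0.0001 0; -0.09 -0 0.054 0 0.089 0.0001 0; -0.097 -0 0.041 0 0.089 0.0001 0
ends [0.4975 0.408  0.08  ] err 0.02

0.018 -0 0.068 0 -0 -0 0; 0.018 -0 0.068 0 -0 -0 0; 0.019 -0 0.069 0 -0 -0 0; 0.018 -0 0.068 0 -0 -0 0; 0.018 -0 0.068 0 -0 -0 0
ends [0.4378 0.2801 0.0799] err 0.02
```

Call:
apply_moves(motion="-0.073 -0.005 0.025 0 0.09 0 0; -0.076 -0.005 0.015 0 0.09 0 0; -0.077 -0.005 0.004 0 0.09 0 0; -0.077 -0.005 -0.008 0 0.09 0 0; -0.075 -0.005 -0.018 0 0.09 0 0; -0.072 -0.005 -0.028 0 0.09 0 0; -0.068 -0.005 -0.038 0 0.09 0 0; -0.061 -0.005 -0.047 0 0.09 0 0; -0.054 -0.005 -0.056 0 0.09 0 0; -0.06 0 0.086 0 0.089 0 0; -0.072 0 0.077 0 0.089 0 0; -0.081 0 0.066 0 0.089 0 0; -0.09 0 0.054 0 0.089 0 0; -0.097 0 0.041 0 0.089 0 0; 0 0 0 0 0 0 0; 0 0 0 0 0 0 0")

```text
time_s: 5.18
tcp_pos: [0.4906, 0.4065, 0.0877]
eef_rot: [1.061, -1.641, 0.764]
force: [-0.0, 0.4, 2.4]
opening: 0.999
grip_force: 0.0
```

```bash
python3 - <<'E'
from h import *
P=env.read_camera("scene"); c=np.array([.4425,.290]); d=np.array([.4226,.9063]); g=c-.011*d
cv2.imwrite("pics/pre.png",cv2.resize(P["frame"][60:300,300:620],None,fx=2,fy=2))
s=env.get_state(); Rm=R.from_rotvec(s["eef_rot"]).as_matrix(); print(s["tcp_pos"],s["qpos"],Rm.round(3).tolist())
rows(np.r_[g,.08],frame(155,15,-115),5,0)
E
```

```text
[0.49121149 0.40702359 0.09121994] [ 1.00374277  1.15748835  0.59207737  0.16524691 -2.25089158 -1.41529182] [[-0.122, -0.909, -0.398], [-0.286, 0.416, -0.863], [0.95, 0.008, -0.311]]
0.016 -0.002 0.067 -0.0005 0.0069 0.0013 0; 0.015 -0.003 0.068 -0.0005 0.0069 0.0013 0; 0.015 -0.002 0.067 -0.0005 0.0069 0.0013 0; 0.014 -0.002 0.068 -0.0005 0.0069 0.0013 0; 0.013 -0.003 0.067 -0.0005 0.0069 0.0013 0
ends [0.4379 0.2802 0.08  ] err 0.02
```

View pics/pre.png

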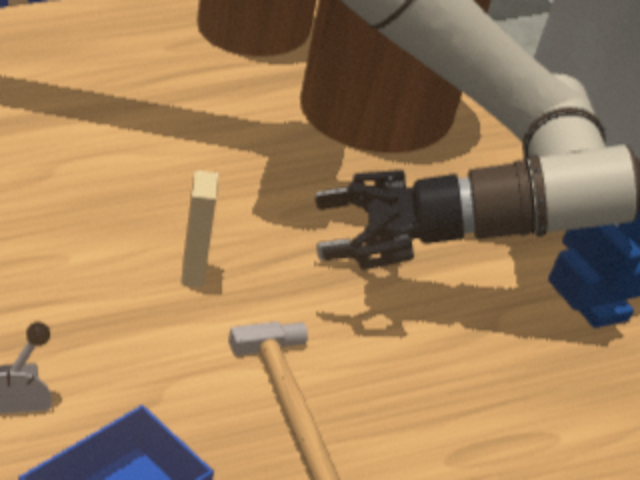

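The crop shows the open fingers, at about (330,225), pointing at the standing board at (200,230). The path is clear, so I advance and grip.

Call:
apply_moves(motion="0.016 -0.002 0.067 0 0.007 0.001 0; 0.015 -0.002 0.067 0 0.007 0.001 0; 0.015 -0.002 0.067 0 0.007 0.001 0; 0.014 -0.002 0.068 0 0.007 0.001 0; 0.013 -0.003 0.067 0 0.007 0.001 0; 0 0 0 0 0 0 0; 0 0 0 0 0 0 0.3; 0 0 0 0 0 0 0.5; 0 0 0 0 0 0 0.7; 0 0 0 0 0 0 0.7; 0 0 0 0 0 0 0.7; 0 0 0 0 0 0 0.7", grip_force=50)

```text
time_s: 6.72
tcp_pos: [0.4369, 0.2799, 0.0776]
eef_rot: [1.024, -1.593, 0.79]
force: [-0.4, 4.1, 8.0]
opening: 0.575
grip_force: 56.5
```

```bash
python3 - <<'E'
from h import *
s=env.get_state(); p=np.array(s["tcp_pos"]); Rm=R.from_rotvec(s["eef_rot"]).as_matrix(); print(p,s["opening"],s["force"],s["grip_force"],"down",np.degrees(np.arcsin(-Rm[2,2])), Rm[:,1])
p,Rc=rows(p+[0,0,.09],Rm,3,.7)
R1=Rc@R.from_euler('y',-90,degrees=True).as_matrix()
print(R1.round(2).tolist()); p,Rc=rows(p,R1,10,.7,p,Rc)
P=env.read_camera("scene"); cv2.imwrite("pics/grip.png",cv2.resize(P["frame"][60:300,300:620],None,fx=2,fy=2))
E
```

```text
[0.43693091 0.27993547 0.07760482] 0.5749198293681477 [-0.36359295  4.06993161  7.97849425] 56.50727391242981 down 14.25059465868702 [-0.90816396  0.41858429  0.00504095]
0.073 0 -0.018 0 0 0 0.7; 0.072 0.001 -0.019 0 0 0 0.7; 0.073 0 -0.018 0 0 0 0.7
ends [0.4369 0.2798 0.1675] err 0.0
[[-0.41, -0.91, 0.1], [-0.88, 0.42, 0.23], [-0.25, 0.01, -0.97]]
0 0 0 -0 -0.1 0 0.7; 0 0 0 -0 -0.1 0 0.7; 0 0 0 -0 -0.1 0 0.7; 0 0 0 -0 -0.1 0 0.7; 0 0 0 -0 -0.1 0 0.7; 0 0 0 -0 -0.1 0 0.7; 0 0 0 -0 -0.1 0 0.7; 0 0 0 -0 -0.1 0 0.7; 0 0 0 -0 -0.1 0 0.7; 0 0 0 -0 -0.1 0 0.7
ends [0.4369 0.2798 0.1675] err 0.0
```

View pics/grip.png

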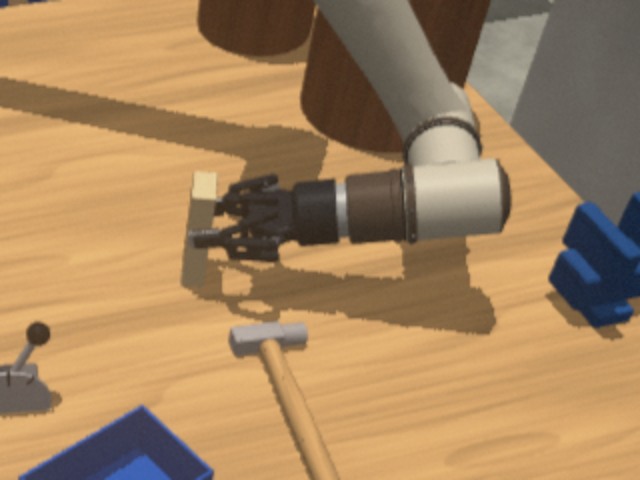

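The crop shows the fingers gripping the board's narrow sides at about (205,215), board still upright. I lift and turn it 90°.

Call:
apply_moves(motion="0.036 0 -0.009 0 0 0 0.7; 0.073 0 -0.018 0 0 0 0.7; 0.073 0 -0.018 0 0 0 0.7; 0.036 0 -0.009 0 0 0 0.7; 0 0 0 0 -0.1 0 0.7; 0 0 0 0 -0.1 0 0.7; 0 0 0 0 -0.1 0 0.7; 0 0 0 0 -0.1 0 0.7; 0 0 0 0 -0.1 0 0.7; 0 0 0 0 -0.1 0 0.7; 0 0 0 0 -0.1 0 0.7; 0 0 0 0 -0.1 0 0.7; 0 0 0 0 -0.1 0 0.7; 0 0 0 0 -0.1 0 0.7; 0 0 0 0 0 0 0.7; 0 0 0 0 0 0 0.7")

```text
time_s: 8.78
tcp_pos: [0.4367, 0.278, 0.1655]
eef_rot: [-1.575, 2.469, 0.206]
force: [-0.6, -0.3, -1.3]
opening: 0.575
grip_force: 55.9
```

```bash
python3 - <<'E'
from h import *
s=env.get_state(); p=np.array(s["tcp_pos"]); Rm=R.from_rotvec(s["eef_rot"]).as_matrix(); print(p,s["opening"],s["qpos"],s["force"],s["grip_force"],"down",np.degrees(np.arctan2(-Rm[2,2],-(Rm[:2,2]@[.4226,.9063]))), Rm[:,1])
P=env.read_camera("scene"); cv2.imwrite("pics/tilt.png",cv2.resize(P["frame"][60:300,300:620],None,fx=2,fy=2))
R1=frame(155,104.25,-115)
p,Rc=rows(np.r_[p[:2],.03],R1,4,.7)
E
```

```text
[0.43672608 0.27798888 0.16548114] 0.5753836069621227 [ 0.82966221  0.17785686 -0.44652355 -0.1237624  -0.71451984 -1.18036938] [-0.57129956 -0.2980745  -1.28929372] 55.89573562145233 down 104.25885926264363 [-0.90729303  0.42044174  0.00693564]
0.021 -0.001 0.082 0.0012 0 0.0002 0.7; 0.021 -0 0.082 0.0012 0 0.0002 0.7; 0.021 -0 0.082 0.0012 0 0.0002 0.7; 0.021 -0.001 0.082 0.0012 0 0.0002 0.7
ends [0.4369 0.2781 0.0299] err 0.02
```

View pics/tilt.png

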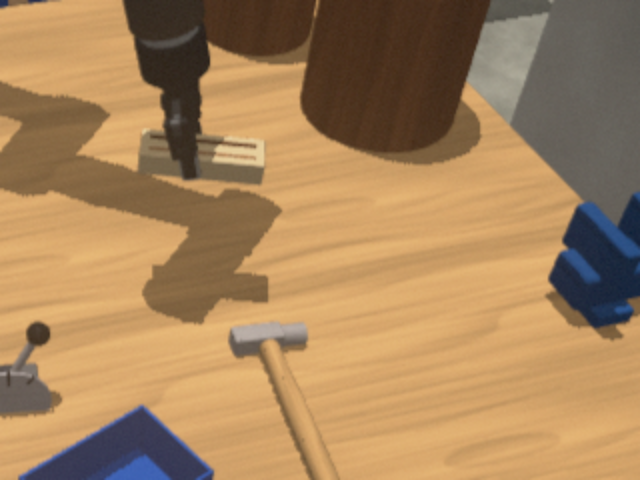

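The crop shows the board held level with a broad face (inlaid strips) up, at about (200,155). Lowering it.

Call:
apply_moves(motion="0.018 0 0.07 0 0 0 0.7; 0.018 0 0.07 0 0 0 0.7; 0.018 0 0.07 0 0 0 0.7; 0.018 0 0.07 0 0 0 0.7; 0.014 0 0.055 0 0 0 0.7; 0.003 0 0.012 0 0 0 0.7; 0 0 0 0 0 0 0.7; 0 0 0 0 0 0 0.7")

```text
time_s: 9.82
tcp_pos: [0.4361, 0.279, 0.023]
eef_rot: [-1.575, 2.466, 0.207]
force: [0.2, -0.3, -0.7]
opening: 0.577
grip_force: 55.9
```

Call:
apply_moves(motion="0.002 0 0.007 0 0 0 0.7; 0.002 0 0.007 0 0 0 0.7; 0 0 0 0 0 0 0.7")

```text
time_s: 10.2
tcp_pos: [0.4353, 0.278, 0.0162]
eef_rot: [-1.575, 2.468, 0.207]
force: [-0.3, -0.7, -1.5]
opening: 0.574
grip_force: 55.9
```

Call:
apply_moves(motion="0.002 0 0.007 0 0 0 0.7; 0.002 0 0.007 0 0 0 0.7; 0 0 0 0 0 0 0.7")

```text
time_s: 10.58
tcp_pos: [0.4352, 0.2778, 0.0101]
eef_rot: [-1.575, 2.469, 0.207]
force: [0.6, 0.9, -1.0]
opening: 0.576
grip_force: 55.9
```

Call:
apply_moves(motion="0.001 0 0.004 0 0 0 0.7; 0 0 0 0 0 0 0.7")

```text
time_s: 10.82
tcp_pos: [0.4352, 0.2779, 0.0087]
eef_rot: [-1.575, 2.468, 0.207]
force: [-0.3, -0.0, -1.2]
opening: 0.576
grip_force: 55.9
```

Call:
apply_moves(motion="0.001 0 0.006 0 0 0 0.7; 0.001 0 0.004 0 0 0 0.7; 0 0 0 0 0 0 0.7")

```text
time_s: 11.2
tcp_pos: [0.4353, 0.2781, 0.0045]
eef_rot: [-1.575, 2.469, 0.207]
force: [-1.2, -0.5, -1.2]
opening: 0.575
grip_force: 55.9
```

Call:
apply_moves(motion="0.001 0 0.004 0 0 0 0.7; 0 0 0 0 0 0 0.7; 0 0 0 0 0 0 0.7")

```text
time_s: 11.58
tcp_pos: [0.4353, 0.2782, 0.0031]
eef_rot: [-1.575, 2.468, 0.207]
force: [0.0, 0.7, -1.8]
opening: 0.574
grip_force: 55.9
```

Call:
apply_moves(motion="0.001 0 0.004 0 0 0 0.7; 0 0 0 0 0 0 0.7; 0 0 0 0 0 0 0.7")

```text
time_s: 11.95
tcp_pos: [0.4353, 0.2782, 0.0014]
eef_rot: [-1.575, 2.468, 0.207]
force: [0.3, -0.4, -1.6]
opening: 0.577
grip_force: 55.9
```

```bash
python3 - <<'E'
from h import *
np.set_printoptions(precision=4,suppress=True)
s=env.get_state();P=env.read_camera("scene"); f=P["frame"]; s0=proj(P,s["tcp_pos"]).astype(int); print(s0,s["tcp_pos"],s["force"])
y,x=s0; cv2.imwrite("pics/low.png",cv2.resize(f[y-50:y+50,x-60:x+80],None,fx=5,fy=5,interpolation=2))
E
```

```text
[195 390] [0.4353 0.2782 0.0014] [ 0.2895 -0.4118 -1.6014]
```

View pics/low.png

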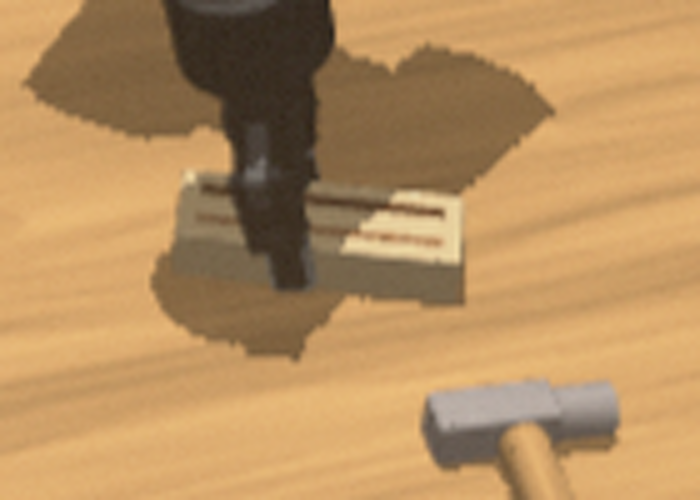

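The crop shows the board level and almost on the bench: its lower edge runs from (175,275) to (465,300), and there is no contact force yet.

Call:
apply_moves(motion="0.001 0 0.004 0 0 0 0.7; 0 0 0 0 0 0 0.7; 0 0 0 0 0 0 0.7")

```text
time_s: 12.38
tcp_pos: [0.4354, 0.2783, 0.0006]
eef_rot: [-1.575, 2.467, 0.207]
force: [-2.2, -2.5, 5.3]
opening: 0.58
grip_force: 56.7
```

Call:
apply_moves(motion="0.001 0 0.003 0 0 0 0.7; 0 0 0 0 0 0 0.7; 0 0 0 0 0 0 0.7")

```text
time_s: 12.75
tcp_pos: [0.4355, 0.2783, 0.0005]
eef_rot: [-1.574, 2.466, 0.208]
force: [-5.1, -4.4, 17.2]
opening: 0.576
grip_force: 58.0
```

Call:
apply_moves(motion="-0.001 0 -0.003 0 0 0 0.7; 0 0 0 0 0 0 0.6; 0 0 0 0 0 0 0.3; 0 0 0 0 0 0 0.1; 0 0 0 0 0 0 0; 0 0 0 0 0 0 0; 0 0 0 0 0 0 0; -0.01 0 -0.04 0 0 0 0; -0.025 0 -0.1 0 0 0 0; -0.025 0 -0.1 0 0 0 0; 0 0 -0.05 0 0.08 0 0; 0 0 -0.05 0 0.079 0 0; 0 0 0 0 0 0 0")

```text
time_s: 14.38
tcp_pos: [0.4343, 0.2726, 0.1404]
eef_rot: [-1.692, 2.644, 0.011]
force: [-1.0, -0.2, -1.4]
opening: 1.0
grip_force: 0.0
```

```bash
python3 - <<'E'
from h import *
np.set_printoptions(precision=4,suppress=True)
s=env.get_state();P=env.read_camera("scene");T=env.read_camera("top"); print(s["tcp_pos"],s["eef_rot"],s["opening"])
for n,X in(("s",P),("t",T)):
    for l in("board","board_center"):
        r=env.mark_of(l,X); 
        if r: print(n,l,r[0]["at"],r[0]["p"],onz(X,r[0]["at"],.014))
    r=env.look_for("board",X); print(r[:1])
f=P["frame"]; t=T["frame"]
y,x=proj(P,(.45,.30,.02)).astype(int); v,u=proj(T,(.45,.30,.02)).astype(int); print(y,x,v,u)
a=cv2.resize(f[y-40:y+40,x-50:x+50],None,fx=4,fy=4,interpolation=2); b=cv2.resize(t[v-40:v+40,u-50:u+50],None,fx=4,fy=4,interpolation=2)
cv2.imwrite("pics/laid.png",np.hstack([a,b]))
E
```

```text
[0.4343 0.2726 0.1404] [-1.6917  2.6444  0.011 ] 1.0004673616181448
s board [193.1, 422.0] 0.74 [0.4624 0.3505 0.014 ]
[{'box': [306.4, 218.5, 325.4, 248.3], 'p': 0.69}]
t board_center [328.4, 185.5] 0.69 [0.4426 0.2847 0.014 ]
[{'box': [175.7, 316.3, 222.2, 358.3], 'p': 0.96}]
191 401 323 177
```

View pics/laid.png

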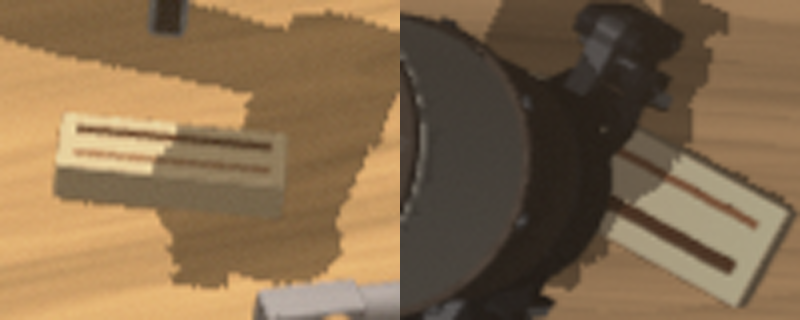

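Both views show the board flat, broad face up, clear of the fingers. In the left crop its top corners are at about (68,112), (287,132), (283,180) and (58,167).

```bash
python3 - <<'E'
from kin import *
np.set_printoptions(precision=4,suppress=True)
P=env.read_camera("scene")
q=np.array([onz(P,(151+b/4,351+a/4),.028) for a,b in((68,112),(287,132),(283,180),(58,167))]); print(q.mean(0))
for i in range(4): d=q[(i+1)%4]-q[i]; print(np.linalg.norm(d),np.degrees(np.arctan2(d[1],d[0])))
s=env.get_state(); q0=s["qpos"]; print(q0)
c=np.array([.4387,.2852]); bc=np.array([.543,-.157])
p,Rc=rows(np.r_[c,.012],frame(155,90,65),3,0)
# box orientation choices
for yaz in (79.4,-100.6):
    for z in(.3,.03):
        qq,er=ik(np.r_[bc,z],frame(yaz,90),[0,.2,-.2,0,-1.2,1.4 if yaz<0 else -1.4]); print(yaz,z,qq,er)
E
```

```text
[0.4401 0.2849 0.028 ]
0.13569196824469143 66.1810250908215
0.04496226523235119 -26.22003647288363
0.13611555078692536 -110.75215124557967
0.05224777237419253 153.86401382681768
[ 0.8724  0.2862 -0.3964 -0.009  -0.8906 -1.3012]
-0.014 -0 0.105 0.0016 -0.0001 0.0004 0; -0.013 0 0.104 0.0016 -0.0001 0.0004 0; -0.013 0.001 0.105 0.0016 -0.0001 0.0004 0
ends [0.4385 0.2851 0.012 ] err 0.01
79.4 0.3 [ 0.0055  0.2414 -0.0258  0.0004 -1.3036 -1.7617] 1.3207684836596824e-10
79.4 0.03 [ 0.0055  0.5073 -0.378   0.0006 -0.6855 -1.762 ] 7.298311496765854e-12
-100.6 0.3 [ 0.0051  0.2415 -0.0253 -0.0004 -1.304   1.3805] 2.2510630521196027e-10
-100.6 0.03 [ 0.0051  0.5074 -0.3774 -0.0006 -0.686   1.3808] 8.613788960662432e-12
```

Call:
apply_moves(motion="-0.014 0 0.1 0 0 0 0; -0.013 0 0.1 0 0 0 0; -0.013 0 0.1 0 0 0 0; 0 0 0.035 0 0 0 0; 0 0 0 0 0 0 0; 0 0 0 0 0 0 0")

```text
time_s: 15.58
tcp_pos: [0.4395, 0.2863, 0.0054]
eef_rot: [1.691, -2.647, -0.011]
force: [0.3, -0.3, 0.7]
opening: 1.0
grip_force: 0.0
```

```bash
python3 - <<'E'
from h import *
s=env.get_state(); print(s["tcp_pos"],s["eef_rot"],s["force"])
E
```

```text
[0.43952351 0.28625413 0.00535554] [ 1.6907073  -2.64654937 -0.01054637] [ 0.30065112 -0.34242817  0.74450128]
```

Call:
apply_moves(motion="0 0 0 0 0 0 0.3; 0 0 0 0 0 0 0.5; 0 0 0 0 0 0 0.7; 0 0 0 0 0 0 0.7; 0 0 0 0 0 0 0.7; 0 0 -0.05 0 0 0 0.7; 0 0 -0.12 0 0 0 0.7; 0 0 -0.14 0 0 0 0.7; 0 0 -0.14 0 0 0 0.7; 0 0 -0.1 0 0 0 0.7; 0 0 0 0 0 0 0.7")

```text
time_s: 16.95
tcp_pos: [0.4414, 0.2861, 0.2278]
eef_rot: [-1.689, 2.644, 0.013]
force: [0.9, -0.1, -1.2]
opening: 0.577
grip_force: 52.6
```

```bash
python3 - <<'E'
from h import *
s=env.get_state(); print(s["tcp_pos"],s["eef_rot"],s["force"],s["opening"],s["grip_force"])
T=env.read_camera("top"); print(env.look_for("board",T)[:1])
p,Rc=rows((.543,-.157,.225),frame(79.4,90),11,.7)
E
```

```text
[0.44136563 0.28606125 0.22780873] [-1.68894688  2.64368855  0.01290678] [ 0.85871685 -0.14694363 -1.21044699] 0.5768410255522249 52.55311667919159
[{'box': [141.5, 311.3, 202.8, 362.1], 'p': 0.74}]
0.081 -0.064 -0.001 0.0004 -0.0003 0.0765 0.7; 0.073 -0.072 -0.001 0.0004 -0.0003 0.0765 0.7; 0.064 -0.081 -0 0.0004 -0.0003 0.0765 0.7; 0.053 -0.089 -0.001 0.0004 -0.0003 0.0765 0.7; 0.043 -0.093 -0.001 0.0004 -0.0003 0.0765 0.7; 0.031 -0.099 -0.001 0.0004 -0.0003 0.0765 0.7; 0.019 -0.101 -0 0.0004 -0.0003 0.0765 0.7; 0.006 -0.103 -0.001 0.0004 -0.0003 0.0765 0.7; -0.005 -0.103 -0 0.0004 -0.0003 0.0765 0.7; -0.018 -0.101 -0.001 0.0004 -0.0003 0.0765 0.7; -0.03 -0.099 -0 0.0004 -0.0003 0.0765 0.7
ends [ 0.5429 -0.1572  0.2249] err 0.04
```

Call:
apply_moves(motion="0.081 -0.064 0 0 0 0.0765 0.7; 0.073 -0.072 0 0 0 0.0765 0.7; 0.064 -0.081 0 0 0 0.0765 0.7; 0.053 -0.089 0 0 0 0.0765 0.7; 0.043 -0.093 0 0 0 0.0765 0.7; 0.031 -0.099 0 0 0 0.0765 0.7; 0.019 -0.101 0 0 0 0.0765 0.7; 0.006 -0.103 0 0 0 0.0765 0.7; -0.005 -0.103 0 0 0 0.0765 0.7; -0.018 -0.101 0 0 0 0.0765 0.7; -0.03 -0.099 0 0 0 0.0765 0.7; 0 0 0 0 0 0 0.7; 0 0 0 0 0 0 0.7")

```text
time_s: 18.68
tcp_pos: [0.5428, -0.1565, 0.2202]
eef_rot: [-0.289, -3.118, -0.004]
force: [1.1, -0.0, -1.8]
opening: 0.571
grip_force: 52.4
```

```bash
python3 - <<'E'
from h import *
s=env.get_state(); print(s["tcp_pos"],s["eef_rot"],s["force"],s["opening"],s["grip_force"])
p,Rc=rows((.543,-.157,.04),frame(79.4,90),5,.7)
E
```

```text
[ 0.54276224 -0.15645286  0.22015858] [-0.28923932 -3.11790313 -0.00424438] [ 1.08825858 -0.0129965  -1.83511418] 0.5708978217115607 52.445937395095825
-0.001 -0 0.09 0.0002 -0.0013 -0 0.7; -0.001 -0.001 0.09 0.0002 -0.0013 -0 0.7; -0.001 -0 0.09 0.0002 -0.0013 -0 0.7; -0 -0 0.09 0.0002 -0.0013 -0 0.7; -0.001 -0.001 0.09 0.0002 -0.0013 -0 0.7
ends [ 0.5431 -0.1571  0.0402] err 0.02
```

Call:
apply_moves(motion="0 0 0.09 0 0 0 0.7; 0 0 0.1 0 0 0 0.7; 0 0 0.1 0 0 0 0.7; 0 0 0.09 0 0 0 0.7; 0 0 0.05 0 0 0 0.7; 0 0 0.03 0 0 0 0.7; 0 0 0.006 0 0 0 0.7; 0 0 0.006 0 0 0 0.7; 0 0 0 0 0 0 0.7; 0 0 0 0 0 0 0.7")

```text
time_s: 19.92
tcp_pos: [0.5429, -0.1562, 0.0338]
eef_rot: [-0.29, -3.123, -0.004]
force: [-0.8, -0.2, -1.6]
opening: 0.575
grip_force: 52.4
```

Call:
apply_moves(motion="0 0 0.01 0 0 0 0.7; 0 0 0.008 0 0 0 0.7; 0 0 0 0 0 0 0.7; 0 0 0 0 0 0 0.7")

```text
time_s: 20.42
tcp_pos: [0.5424, -0.1561, 0.0259]
eef_rot: [-0.29, -3.121, -0.004]
force: [0.1, -0.0, -1.4]
opening: 0.572
grip_force: 52.5
```

Call:
apply_moves(motion="0 0 0.003 0 0 0 0.7; 0 0 0 0 0 0 0.7; 0 0 0 0 0 0 0.7")

```text
time_s: 20.8
tcp_pos: [0.5424, -0.1561, 0.0253]
eef_rot: [-0.289, -3.122, -0.004]
force: [-3.5, 0.7, 5.9]
opening: 0.575
grip_force: 53.1
```

Call:
apply_moves(motion="0 0 0 0 0 0 0.6; 0 0 0 0 0 0 0.3; 0 0 0 0 0 0 0.1; 0 0 0 0 0 0 0; 0 0 0 0 0 0 0; 0 0 -0.06 0 0 0 0; 0 0 -0.14 0 0 0 0; 0 0 -0.14 0 0 0 0; 0 0 -0.14 0 0 0 0; 0 0.1 -0.14 0 0 0 0; 0 0.14 0 0 0 0 0; 0 0.14 0 0 0 0 0; 0 0 0 0 0 0 0")

```text
time_s: 22.42
tcp_pos: [0.5717, -0.0078, 0.2676]
eef_rot: [-0.282, -3.122, -0.005]
force: [0.0, -1.2, 0.4]
opening: 0.997
grip_force: 0.0
```

```bash
python3 - <<'E'
from h import *
np.set_printoptions(precision=4,suppress=True)
s=env.get_state(); print(s["tcp_pos"])
P=env.read_camera("scene");T=env.read_camera("top")
for l in("board","board_center","bed","lid_edge","lid_hinge","dimmer_tip"):
    m={}
    for n,X in(("s",P),("t",T)):
        r=env.mark_of(l,X)
        if r: m[n]=r[0]["at"]; print(l,n,r[0]["at"],r[0]["p"],onz(X,r[0]["at"],.034))
    if len(m)==2: print("  tri",tri(P,m["s"],T,m["t"]))
bx=np.array([-.184,-.983,0]); by=np.array([.983,-.184,0]); H=np.array([.543,-.157,.0805])+.085*bx
for th in np.arange(1.5,1.86,.05):
    E=H+(-np.cos(th)*bx+np.sin(th)*np.array([0,0,1]))*.182+.005*(np.sin(th)*bx+np.cos(th)*np.array([0,0,1]))
    print(round(th,2),E,[(proj(X,E+k*.1*by)).round(0).tolist() for X in(P,T) for k in(-1,0,1)])
cv2.imwrite("pics/inbox.png",np.hstack([cv2.resize(P["frame"][130:310,120:320],None,fx=2,fy=2),cv2.resize(T["frame"][200:380,360:560],None,fx=2,fy=2)]))
E
```

```text
[ 0.5717 -0.0078  0.2676]
board t [254.1, 430.4] 0.56 [ 0.6068 -0.1673  0.034 ]
board_center s [251.8, 225.4] 0.9 [ 0.5435 -0.151   0.034 ]
board_center t [284.3, 424.5] 0.83 [ 0.5489 -0.157   0.034 ]
  tri [ 0.5486 -0.1535  0.0403]
bed s [257.5, 222.8] 0.57 [ 0.5586 -0.1592  0.034 ]
bed t [289.5, 422.5] 0.95 [ 0.539  -0.1535  0.034 ]
  tri [ 0.5411 -0.1578  0.0148]
lid_edge s [178.5, 146.5] 0.88 [ 0.2464 -0.2968  0.034 ]
lid_edge t [291.3, 532.9] 0.84 [ 0.5476 -0.3587  0.034 ]
  tri [ 0.5199 -0.273   0.2519]
lid_hinge s [259.4, 228.9] 0.7 [ 0.5676 -0.1475  0.034 ]
lid_hinge t [297.4, 476.0] 0.7 [ 0.5301 -0.2529  0.034 ]
  tri [ 0.545  -0.1972  0.0407]
dimmer_tip s [225.8, 319.4] 0.62 [0.5223 0.0692 0.034 ]
dimmer_tip t [251.2, 312.9] 0.63 [0.5995 0.0548 0.034 ]
  tri [0.5871 0.0519 0.1012]
1.5 [ 0.5288 -0.2328  0.2624] [[142.0, 172.0], [174.0, 168.0], [210.0, 163.0], [352.0, 497.0], [283.0, 509.0], [217.0, 520.0]]
1.55 [ 0.5271 -0.2417  0.2626] [[142.0, 168.0], [174.0, 163.0], [210.0, 158.0], [354.0, 503.0], [284.0, 515.0], [219.0, 526.0]]
1.6 [ 0.5255 -0.2507  0.2623] [[142.0, 163.0], [174.0, 158.0], [210.0, 153.0], [355.0, 509.0], [286.0, 521.0], [220.0, 532.0]]
1.65 [ 0.5238 -0.2596  0.2615] [[143.0, 158.0], [175.0, 154.0], [211.0, 148.0], [357.0, 516.0], [288.0, 527.0], [222.0, 538.0]]
1.7 [ 0.5221 -0.2685  0.2603] [[143.0, 154.0], [176.0, 149.0], [212.0, 143.0], [358.0, 522.0], [289.0, 533.0], [224.0, 544.0]]
1.75 [ 0.5205 -0.2773  0.2587] [[144.0, 150.0], [176.0, 144.0], [213.0, 138.0], [360.0, 528.0], [291.0, 539.0], [225.0, 549.0]]
1.8 [ 0.5189 -0.286   0.2566] [[145.0, 145.0], [178.0, 140.0], [214.0, 133.0], [361.0, 533.0], [292.0, 544.0], [227.0, 555.0]]
1.85 [ 0.5172 -0.2946  0.2541] [[147.0, 141.0], [179.0, 135.0], [215.0, 128.0], [363.0, 539.0], [294.0, 549.0], [229.0, 560.0]]
```

View pics/inbox.png

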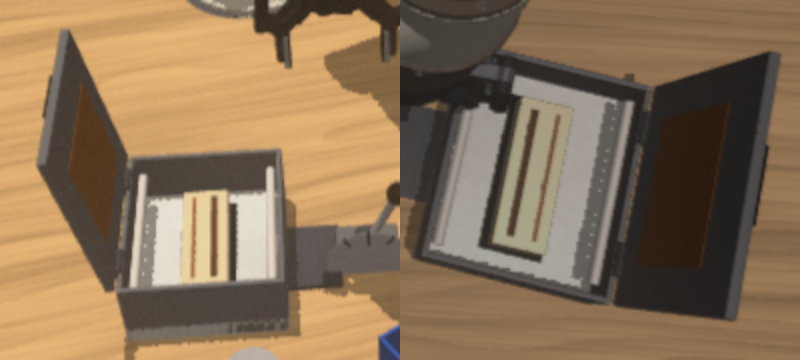

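The board lies on the pad, lengthwise and centred to within a few mm: scene crop (207,235), top crop (530,180). The lid stands open at about 1.70 rad with a handle in the middle of its outer face, so I will push 65 mm off-centre.

```bash
cat > lid.py <<'E'
from kin import *
bx=np.array([-.184,-.983,0]); by=np.array([.983,-.184,0]); H=np.array([.543,-.157,.0805])+.085*bx-.065*by
def fz(th,rho=.153,w=.0145):
    f=min(rho*np.cos(th),.182*np.cos(th) if th>np.pi/2 else 9)-.010*np.sin(th)-w
    return np.array([f,.0805+rho*np.sin(th)+.010*np.cos(th)])
E
python3 - <<'E'
from lid import *
np.set_printoptions(precision=3,suppress=True)
s=env.get_state(); Rm=frame(79.4,90)
a,Ra=rows(np.r_[s["tcp_pos"][:2],.335],Rm,2,1)
b,Rb=rows(np.r_[(H+.09*bx)[:2],.335],Rm,7,1,a,Ra)
rows(np.r_[b[:2],.235],Rm,3,1,b,Rb)
for p in (b,np.r_[b[:2],.235],H-.12*bx+[0,0,.01]): q,e_=ik(p,Rm,s["qpos"]); print(q,e_,*pts(q))
th=np.linspace(1.72,-.01,30); F=np.array([fz(t) for t in th]); print(F[0]); print(np.round(np.diff(F,axis=0)*[2.5,-2.5],3).tolist())
E
```

```text
0.001 0 -0.084 0.0006 -0.0022 -0.0001 1; -0 0 -0.084 0.0006 -0.0022 -0.0001 1
ends [ 0.571 -0.011  0.335] err 0.01
0.024 -0.115 0 -0 0 -0 1; 0.023 -0.116 0 -0 0 -0 1; 0.024 -0.115 0 -0 0 -0 1; 0.023 -0.116 0 -0 0 -0 1; 0.024 -0.115 0 -0 0 -0 1; 0.023 -0.116 0 -0 0 -0 1; 0.024 -0.115 0 -0 0 -0 1
ends [ 0.447 -0.317  0.335] err 0.01
0 0 0.083 -0 0 -0 1; 0 0 0.084 -0 0 -0 1; 0 0 0.083 -0 0 -0 1
ends [ 0.447 -0.317  0.235] err 0.01
[-0.32   0.196  0.001  0.    -1.375 -1.436] 8.326672684688674e-16 [ 0.497 -0.165  0.633] [ 0.447 -0.316  0.633]
[-0.32   0.25  -0.178  0.    -1.142 -1.436] 3.1047828383307466e-09 [ 0.497 -0.165  0.533] [ 0.447 -0.316  0.533]
[ 0.103  0.328 -0.487  0.001 -0.755 -1.86 ] 2.7755575615628914e-16 [0.469 0.049 0.389] [ 0.486 -0.11   0.389]
[-0.051  0.23 ]
[[0.027, -0.004], [0.027, -0.003], [0.025, -0.001], [0.023, -0.0], [0.023, 0.001], [0.023, 0.003], [0.023, 0.004], [0.022, 0.005], [0.022, 0.007], [0.021, 0.008], [0.021, 0.009], [0.02, 0.01], [0.02, 0.012], [0.019, 0.013], [0.018, 0.014], [0.017, 0.015], [0.016, 0.016], [0.015, 0.017], [0.014, 0.018], [0.013, 0.019], [0.012, 0.019], [0.011, 0.02], [0.01, 0.021], [0.009, 0.021], [0.007, 0.022], [0.006, 0.022], [0.005, 0.022], [0.003, 0.023], [0.002, 0.023]]
```

Call:
apply_moves(motion="0 0 -0.084 0 -0.002 0 1; 0 0 -0.084 0 -0.002 0 1; 0.024 -0.115 0 0 0 0 1; 0.023 -0.116 0 0 0 0 1; 0.024 -0.115 0 0 0 0 1; 0.023 -0.116 0 0 0 0 1; 0.024 -0.115 0 0 0 0 1; 0.023 -0.116 0 0 0 0 1; 0.024 -0.115 0 0 0 0 1; 0 0 0 0 0 0 1; 0 0 0.084 0 0 0 1; 0 0 0.084 0 0 0 1; 0 0 0.084 0 0 0 1; 0 0 0 0 0 0 1; 0 0 0 0 0 0 1")

```text
time_s: 25.0
tcp_pos: [0.4483, -0.3167, 0.2353]
eef_rot: [0.288, 3.127, 0.001]
force: [0.8, 0.5, 0.2]
opening: -0.0
grip_force: 0.0
```

```bash
python3 - <<'E'
from lid import *
s=env.get_state(); d=s["tcp_pos"]-H; print(s["tcp_pos"],s["eef_rot"],s["force"],s["opening"],"f",-d@bx,"by",d@by)
X=env.read_camera("scene"); r=env.mark_of("lid_edge",X); print(r[:1])
E
```

```text
[ 0.44832503 -0.31670915  0.23529321] [2.88433620e-01 3.12658780e+00 7.96106623e-04] [0.82357726 0.47626867 0.19459111] -0.0001940854301307681 f -0.08940195890567468 by 0.0013304131193762015
[{'at': [177.7, 144.7], 'p': 0.61}]
```

Call:
apply_moves(motion="0 0.03 0.003 0 0 0 1; 0 0.03 0.003 0 0 0 1; 0 0.018 0.003 0 0 0 1; 0 0.018 0.003 0 0 0 1; 0 0.027 -0.004 0 0 0 1; 0 0.027 -0.003 0 0 0 1; 0 0.025 -0.001 0 0 0 1; 0 0.023 0 0 0 0 1; 0 0.023 0.001 0 0 0 1; 0 0.023 0.003 0 0 0 1; 0 0.023 0.004 0 0 0 1; 0 0.022 0.005 0 0 0 1")

```text
time_s: 26.6
tcp_pos: [0.4687, -0.2022, 0.2269]
eef_rot: [-0.29, -3.128, -0.003]
force: [0.1, -2.0, 1.2]
opening: -0.003
grip_force: 1.1
```

```bash
cat > le.py <<'E'
from lid import *
s=env.get_state(); d=s["tcp_pos"]-H; print(s["tcp_pos"],s["force"],"f",-d@bx,"by",d@by)
X=env.read_camera("scene");T=env.read_camera("top"); r=env.mark_of("lid_edge",X); t=env.mark_of("lid_edge",T); print(r[:1],t[:1])
H0=H+.065*by
def best(at,X):
    f=lambda th: np.linalg.norm(proj(X,H0+(-np.cos(th)*bx+np.sin(th)*np.array([0,0,1]))*.182+.005*(np.sin(th)*bx+np.cos(th)*np.array([0,0,1])))-at)
    g=np.arange(0,1.86,.01); v=[f(x) for x in g]; return g[np.argmin(v)],min(v)
if r: print("S",best(r[0]["at"],X))
if t: print("T",best(t[0]["at"],T))
E
python3 le.py
```

```text
[ 0.4686883  -0.20222372  0.22693755] [ 0.05787567 -2.04457618  1.20228284] f 0.026884052498981823 by 0.00028218519531126446
[] []
```

Call:
apply_moves(motion="0 0.022 0.007 0 0 0 1; 0 0.021 0.008 0 0 0 1; 0 0.021 0.009 0 0 0 1; 0 0.02 0.01 0 0 0 1; 0 0.02 0.012 0 0 0 1; 0 0.019 0.013 0 0 0 1; 0 0.018 0.014 0 0 0 1; 0 0.017 0.015 0 0 0 1; 0 0.016 0.016 0 0 0 1; 0 0.015 0.017 0 0 0 1; 0 0.014 0.018 0 0 0 1")

```text
time_s: 28.18
tcp_pos: [0.4835, -0.1226, 0.1711]
eef_rot: [-0.29, -3.128, -0.003]
force: [0.3, -0.1, 2.0]
opening: 0.0
grip_force: 0.7
```

```bash
python3 le.py
```

```text
[ 0.48346025 -0.12257353  0.17107986] [ 0.25427283 -0.09697119  2.02781199] f 0.10789823372109637 by 0.00014737964428479983
[{'at': [197.8, 243.3], 'p': 0.96}] [{'at': [267.6, 402.1], 'p': 0.56}]
S (np.float64(0.62), np.float64(0.8874484360595227))
T (np.float64(0.56), np.float64(0.2568252861049269))
```

Lid at about 0.6 rad and tracking well; continuing down more slowly.

Call:
apply_moves(motion="0 0.013 0.018 0 0 0 1; 0 0.012 0.019 0 0 0 1; 0 0.011 0.019 0 0 0 1; 0 0.01 0.02 0 0 0 1; 0 0.009 0.02 0 0 0 1; 0 0.007 0.02 0 0 0 1; 0 0.006 0.02 0 0 0 1; 0 0.005 0.018 0 0 0 1; 0 0.003 0.014 0 0 0 1; 0 0.002 0.01 0 0 0 1; 0 0 0.008 0 0 0 1; 0 0 0 0 0 0 1")

```text
time_s: 29.88
tcp_pos: [0.4889, -0.0922, 0.097]
eef_rot: [-0.29, -3.127, -0.003]
force: [-0.3, 0.4, 0.3]
opening: 0.001
grip_force: 0.0
```

```bash
python3 le.py
```

```text
[ 0.48889785 -0.09217957  0.09702457] [-0.30107527  0.39310427  0.2620945 ] f 0.13877601436699297 by -9.994650351376965e-05
[{'at': [231.1, 266.0], 'p': 0.62}] [{'at': [269.3, 373.7], 'p': 0.78}]
S (np.float64(0.03), np.float64(0.5972218115228921))
T (np.float64(0.0), np.float64(3.5822815567376596))
```

Call:
apply_moves(motion="0 0 0.006 0 0 0 1; 0 0 0.005 0 0 0 1; 0 0 0.004 0 0 0 1; 0 0 0 0 0 0 1; 0 0 0 0 0 0 1")

```text
time_s: 30.7
tcp_pos: [0.4889, -0.0922, 0.0911]
eef_rot: [-0.29, -3.127, -0.003]
force: [-0.1, 0.5, -0.2]
opening: -0.0
grip_force: 0.0
```

Call:
apply_moves(motion="0 0 0.004 0 0 0 1; 0 0 0.002 0 0 0 1; 0 0 0 0 0 0 1; 0 0 0 0 0 0 1")

```text
time_s: 31.2
tcp_pos: [0.4891, -0.0922, 0.0905]
eef_rot: [-0.289, -3.128, -0.002]
force: [-4.1, 2.4, 11.5]
opening: 0.002
grip_force: 5.6
```

Lid shut (firm stop at 90.5 mm, 11 N). Now I move to the lever, open, above the ball.

```bash
python3 - <<'E'
from lid import *
s=env.get_state(); Rm=frame(79.4,90)
a,Ra=rows(np.r_[s["tcp_pos"][:2],.2],Rm,3,0)
b,Rb=rows((.582,.050,.2),Rm,5,0,a,Ra)
E
```

```text
0 0 -0.091 0.0003 -0.0001 0.0001 0; 0 0 -0.092 0.0003 -0.0001 0.0001 0; 0 0 -0.091 0.0003 -0.0001 0.0001 0
ends [ 0.4891 -0.0924  0.2001] err 0.01
-0.033 0.079 0 0 0 0 0; -0.032 0.078 0 0 0 0 0; -0.033 0.079 0 0 0 0 0; -0.032 0.078 0 0 0 0 0; -0.033 0.079 0 0 0 0 0
ends [0.5821 0.0502 0.2001] err 0.01
```

Call:
apply_moves(motion="0 0 -0.04 0 0 0 1; 0 0 -0.1 0 0 0 1; 0 0 -0.13 0 0 0 0; -0.033 0.079 0 0 0 0 0; -0.032 0.078 0 0 0 0 0; -0.033 0.079 0 0 0 0 0; -0.032 0.078 0 0 0 0 0; -0.033 0.079 0 0 0 0 0; 0 0 0 0 0 0 0; 0 0 0 0 0 0 0")

```text
time_s: 32.45
tcp_pos: [0.5816, 0.0498, 0.1967]
eef_rot: [-0.29, -3.126, -0.002]
force: [-0.1, -1.0, 0.3]
opening: 1.002
grip_force: 0.0
```

```bash
python3 le.py; python3 - <<'E'
from lid import *
s=env.get_state(); X=env.read_camera("scene"); print(s["tcp_pos"],s["eef_rot"])
r=env.mark_of("dimmer_tip",X); print(r[:1]); 
if r: print(onz(X,r[0]["at"],.094))
rows((.582,.050,.075),frame(79.4,90),3,0)
E
```

```text
[0.58162656 0.04983653 0.19671083] [-0.05690787 -1.0437213   0.31994848] f 0.29543991618501897 by 0.06492141291967592
[{'at': [231.3, 266.7], 'p': 0.58}] [{'at': [273.7, 374.3], 'p': 0.85}]
S (np.float64(0.02), np.float64(1.246291346434361))
T (np.float64(0.0), np.float64(3.5118772475708884))
[0.58180483 0.04937438 0.19735706] [-2.91700924e-01 -3.12759273e+00 -3.03689687e-03]
[{'at': [228.6, 318.7], 'p': 0.77}]
[0.58754357 0.04835146 0.094     ]
0 0 0.102 0.0004 -0.0001 -0.0002 0; 0 0 0.102 0.0004 -0.0001 -0.0002 0; 0 0.001 0.102 0.0004 -0.0001 -0.0002 0
ends [0.582  0.0501 0.075 ] err 0.01
```

Call:
apply_moves(motion="-0.005 0 0.1 0 0 0 0; 0 0 0.1 0 0 0 0; 0 0 0.08 0 0 0 0; 0 0 0.026 0 0 0 0; 0 0 0 0 0 0 0; 0 0 0 0 0 0 0.3; 0 0 0 0 0 0 0.6; 0 0 0 0 0 0 0.8; 0 0 0 0 0 0 0.9; 0 0 0 0 0 0 0.9; 0 0 0 0 0 0 0.9", grip_force=20)

```text
time_s: 34.12
tcp_pos: [0.5845, 0.0501, 0.0756]
eef_rot: [0.29, 3.128, 0.003]
force: [-1.0, 0.3, 5.3]
opening: 0.287
grip_force: 18.7
```

```bash
python3 - <<'E'
from lid import *
s=env.get_state(); print(s["tcp_pos"],s["opening"]*85,s["force"],s["grip_force"])
p=s["tcp_pos"]; d=p-np.array([.543,-.157,0]); t=-d@bx; ph=np.arcsin((t-.175)/.08); print("t",t,"phi",ph,"ballz",.022+.08*np.cos(ph),"by",d@by)
A=np.linspace(ph,0,9); F=np.c_[.08*np.sin(A),.08*np.cos(A)]; print(np.round(np.diff(F,axis=0)*[2.5,-2.5],4).tolist())
E
```

```text
[0.58451556 0.05009124 0.07557346] 24.417551364660387 [-1.03064306  0.32297048  5.34744861] 18.738415092229843
t 0.21120955235753439 phi 0.4697006840302038 ballz 0.09333630434825577 by 0.002705002256362357
[[-0.0106, -0.005], [-0.0109, -0.0044], [-0.0111, -0.0037], [-0.0113, -0.0031], [-0.0115, -0.0024], [-0.0116, -0.0017], [-0.0117, -0.001], [-0.0117, -0.0003]]
```

Call:
apply_moves(motion="0 -0.011 -0.005 0 0 0 0.9; 0 -0.011 -0.004 0 0 0 0.9; 0 -0.011 -0.004 0 0 0 0.9; 0 -0.011 -0.003 0 0 0 0.9; 0 -0.011 -0.002 0 0 0 0.9; 0 -0.012 -0.002 0 0 0 0.9; 0 -0.012 -0.001 0 0 0 0.9; 0 -0.012 0 0 0 0 0.9; 0 0 0 0 0 0 0.9; 0 0 0 0 0 0 0.9")

```text
time_s: 35.38
tcp_pos: [0.5792, 0.0149, 0.0841]
eef_rot: [0.289, 3.125, 0.006]
force: [1.7, 4.9, 5.9]
opening: 0.288
grip_force: 20.5
```

```bash
python3 - <<'E'
from lid import *
s=env.get_state(); print(s["tcp_pos"],s["opening"]*85,s["force"],s["grip_force"])
d=s["tcp_pos"]-np.array([.543,-.157,0]); print("t",-d@bx-.175)
E
```

```text
[0.57915008 0.01493915 0.0841314 ] 24.438745971234006 [1.68988819 4.94398637 5.85441849] 20.483287274837494
t 0.0006678014364347451
```

Call:
apply_moves(motion="0 0 0 0 0 0 0.6; 0 0 0 0 0 0 0.3; 0 0 0 0 0 0 0; 0 0 0 0 0 0 0; 0 0 0 0 0 0 0; 0 0 -0.08 0 0 0 0; 0 0 -0.12 0 0 0 0; 0 0 -0.14 0 0 0 0; 0 0.14 -0.12 0 0 0 0; 0 0.14 -0.1 0 0 0 0; 0 0.14 0 0 0 0 0; 0 0.1 0 0 0 0 0; 0 0 0 0 0 0 0; 0 0 0 0 0 0 0")

```text
time_s: 37.12
tcp_pos: [0.613, 0.2044, 0.2962]
eef_rot: [-0.29, -3.127, -0.002]
force: [-0.0, -0.8, 1.3]
opening: 0.999
grip_force: 0.0
```

```bash
python3 - <<'E'
from lid import *
np.set_printoptions(precision=4,suppress=True)
s=env.get_state(); print(s["tcp_pos"])
P=env.read_camera("scene");T=env.read_camera("top"); m={}
piv=np.array([.543,-.157,.022])-.175*bx
for n,X in(("s",P),("t",T)):
    cv2.imwrite(f"pics/lev_{n}.png",X["frame"])
    for l in("dimmer_tip","board","lid_edge","bin","hammer","varnish","lightbox"):
        r=env.mark_of(l,X)
        if r: m[n,l]=r[0]["at"]; print(n,l,np.round(r[0]["at"],1),round(r[0]["p"],2),onz(X,r[0]["at"],.102 if l=="dimmer_tip" else 0))
    for dev in (-.1,0,.1): print(n,"expected tip dev",dev,proj(X,piv+.08*(-np.sin(dev)*bx+np.cos(dev)*np.array([0,0,1]))))
    # ball: dark blob near expected
    e0=proj(X,piv+[0,0,.08]).astype(int); w=X["frame"][e0[0]-9:e0[0]+10,e0[1]-12:e0[1]+13].max(2); print(e0); print(w)
E
```

```text
[0.613  0.2044 0.2962]
s dimmer_tip [259.5 224.7] 0.7 [ 0.6276 -0.1593  0.102 ]
s lid_edge [232.4 266. ] 0.9 [ 0.4766 -0.0474  0.    ]
s bin [316.1 356.9] 0.9 [ 0.7628  0.08   -0.    ]
s hammer [273.  446.9] 0.63 [0.7067 0.3073 0.    ]
s varnish [338.2 249.4] 0.66 [ 0.7555 -0.1431  0.    ]
s lightbox [259.6 226.9] 0.7 [ 0.536  -0.1501 -0.    ]
s expected tip dev -0.1 [225.3853 298.2665]
s expected tip dev 0 [225.0106 302.0182]
s expected tip dev 0.1 [224.9029 305.7723]
[225 302]
[[207 202 201 198 193 195 195 194 193 197 201 202 205 207 213 218 218 220
  222 224 224 225 226 227 227]
 [197 193 197 196 196 196 200 204 206 210 214 217 220 220 223 225 226 225
  224 225 226 227 228 225 227]
 [199 202 204 207 209 213 215 218 221 222 223 223 224 224 226 226 225 227
  226 227 227 226 226 228 228]
 [213 214 217 219 221 222 223 223 224 194 177 171 170 174 172 219 225 228
  227 228 229 228 228 226 227]
 [220 222 222 221 223 225 224 224 196 125  89  71  65  81  82 161 204 225
  228 226 225 225 226 225 221]
 [224 223 225 223 224 224 226 188 122  75  68  71  70  70  67  68 130 218
  223 222 222 225
[... 3133 characters left out ...]
46  48  48  48  48  48  47  47  47  47
   47  49  86  96  97  97  97]
 [ 98  98  79  66  63  54  53  50  48  46  47  46  47  47  47  47  47  44
   48  67  91  97  96  96  97]
 [ 98  98  78  68  58  51  52  53  50  48  47  46  45  47  46  45  46  47
   66  90  97  97  98  97  97]
 [ 98  99  83  73  58  52  53  52  55  55  50  48  47  45  46  46  48  54
   86  98  97  98  98  97  97]
 [ 99  99  97  89  64  53  55  55  57  61  62  61  55  52  52  54  56  64
   89  98  98  98  98  98  98]
 [ 99  98  99  86  66  59  61  63  65  68  70  71  66  64  62  62  57  79
   94  97  98  97  97  98  98]
 [ 99  99  99  74  59  60  62  64  65  70  71  71  67  65  62  61  58  88
   97  98  98  99  98  98  99]]
```

```bash
python3 - <<'E'
from lid import *
np.set_printoptions(precision=2,suppress=True)
P=env.read_camera("scene"); f=P["frame"].max(2).astype(int)
piv=np.array([.543,-.157,.022])-.175*bx
for dev in(-.1,0,.1): print(dev,[proj(P,piv+k*(-np.sin(dev)*bx+np.cos(dev)*np.array([0,0,1]))) for k in(.08,.06,.04)])
g=f[220:252,292:314]; w=np.where(g<130,1,0)
for i in range(0,32): 
    print(220+i, (292+(w[i]*np.arange(22)).sum()/max(w[i].sum(),1)).round(2), w[i].sum())
E
```

```text
-0.1 [array([225.39, 298.27]), array([231.89, 299.38]), array([238.24, 300.47])]
0 [array([225.01, 302.02]), array([231.61, 302.16]), array([238.06, 302.3 ])]
0.1 [array([224.9 , 305.77]), array([231.53, 304.95]), array([238.  , 304.14])]
220 301.5 6
221 302.0 9
222 301.5 10
223 302.0 11
224 301.5 12
225 301.5 12
226 301.5 12
227 302.0 11
228 302.0 11
229 302.0 9
230 302.0 7
231 302.0 5
232 302.5 4
233 302.5 4
234 302.5 4
235 302.5 4
236 302.5 4
237 302.5 4
238 302.5 4
239 302.5 4
240 302.5 4
241 302.5 4
242 303.0 5
243 305.5 16
244 302.5 22
245 302.5 22
246 297.1 10
247 297.2 5
248 304.71 17
249 303.84 19
250 302.5 22
251 302.5 22
```

The lever is upright to within about 0.03 rad and the lid is shut. The bin, hammer and varnish read where they started. Handing in.

```bash
python3 -c "
from station import env
print(env.hand_in())"
```

```text
the job is handed in; nothing more can be done
None
```

I handed the job in at about 37 s with every step done in order: board laid flat and let go, retaken onto the pad, lid pressed shut gently, and lever upright to within about 0.03 rad. Bin, hammer and varnish jar were left alone; the judge's verdict was not shown.

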